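Unlatch and open the gate of the reagent bottle pen

TASK

Open the bottle pen for the next worker: press the latch's thumb lever down gently until the bar has lifted right out of its catch, keep it down while you draw the gate clear, then swing the gate a full quarter turn open without slamming it and leave it standing there, with the lever let go and the bar dropped. Work the latch only by its thumb lever, do not force the lever or haul on the gate while it is still caught, and leave the bottles and glassware alone.

Things in the scene. Friction and masses are not known exactly. Their poses are not given: they have to be found in the camera images.
- pen: Bottle pen, fixed to the bench: steel spill tray 215 x 235 mm, 34 mm high, between four grey posts 25 mm square, 215 mm high, railed on three sides, gate at the front. Origin on the bench under its middle, z up, x from the gate to the back (at yaw 0 the gate, on the -x side, faces the robot), y to the hinge side.
- gate (a joint): Swing of the gate (rad): 0 closed, grows as the free end swings out to the front, clockwise seen from above; end stop at 1.85. The hinge is stiff enough (0.2 N m) for it to stay where left. 20 mm square tube with steel bars, 232 mm wide, top edge 205 mm above the bench.
- gate_hinge (a point): Point on the gate's upright hinge axis, 165 mm above the bench; its axes turn with the gate: z up, -y along the gate from the hinge to its free edge, -x out of the gate's front.
- thumb_pad (a point): Middle of the top face of the thumb lever's steel pad, where to press straight down: 62 mm long (out from the gate, sloping up 12 deg at rest), 44 mm wide, with a lip 12 mm high across its outer end, 29 mm beyond this point. Moves with lever and gate. At rest it lies, in the axes of gate_hinge, at x -0.086, y -0.150, 173 mm above the bench. Nothing stands above it.
- thumb_lever: Lever on a level pin (its origin: 42 mm in front of the hinge axis, 155 mm up). Pad in front, tail under the bar behind. Pressed at the pad: free play of 1 to 13 mm (a set screw's, unknown, differs every time; under 3 N), then it lifts the bar (4 to 8 N, 10 mm), then meets a rubber buffer (about 12 N/mm). Only the last 1 mm before the buffer clear the catch. Light part: over 20 N bends it.
- latch_bar: Gravity latch bar, flat steel 206 x 20 x 8 mm, along the gate's front. Origin at its pivot, 75 mm from the hinge axis, 165 mm above the bench; its nose, towards -y, sticks out past the gate's free edge. Level at rest; the nose lifts by 0.10 rad (18 mm) at most and drops by its own weight; clear of the catch from 0.093 rad. Not to be touched.
- catch: The catch on the front of the free post, fixed to the pen: floor with an upstanding lip, 22 mm wide, that holds the bar's nose from in front; the lip stands 15.5 mm above the resting bar's underside, 5 mm in front of it. Origin on the bench, 135 mm to -y of the pen's middle. 25 N of the bar pulling against it is too much.
- bottle_a: Bystander: amber bottle, 76 mm wide, 160 mm high, standing in the pen. Origin under its middle.
- bottle_b: Bystander: amber bottle, 68 mm wide, 140 mm high, standing in the pen. Origin under its middle.
- flask: Bystander: conical glass flask, 80 mm wide, 124 mm high, on the bench at the free-post side of the pen. Origin under its middle.
- beaker: Bystander: glass beaker, 72 mm wide, 95 mm high, on the bench at the hinge side of the pen. Origin under its middle.

How it is judged (in metres and radians):
On the way, in this order (a step that is already met when the one before it is completed fails the run):
1. the thumb lever has lifted the bar clear of the catch while the gate is still closed (angle between latch_bar's own y axis and vertical above 1.6608 rad and value of joint gate below 0.06 rad), for 0.1 s.
2. the gate has been drawn out past the catch (value of joint gate above 0.25 rad), for 0.05 s.
At the end, for the whole second after the job is handed in: The gate stands still, open by at least 1.4 rad (80 degrees), and the latch bar has dropped back level (within 0.02 rad) with the lever let go (value of joint gate above 1.4 rad and velocity of joint gate between -0.05 and 0.05 rad/s and angle between latch_bar's own y axis and vertical below 1.5908 rad); the robot touches nothing.
It fails at once if the thumb lever is forced: more than 20 N on it (contact force between any of the fingers, the arm and thumb_lever above 20 N).
It fails at once if the gate is hauled against the catch: more than 25 N between bar and catch (contact force between latch_bar and catch above 25 N).
It fails at once if the latch bar is handled directly instead of by its thumb lever (contact force between any of the fingers, the arm and latch_bar above 1 N).
It fails at once if the gate is flung or slammed: faster than 1.5 rad/s (velocity of joint gate above 1.5 rad/s).
It fails at once if a bottle or a piece of glassware is shifted by more than 15 mm (distance of any of bottle_a, bottle_b, flask, beaker from where it was at the start of the episode above 0.015 m).
It also fails if it takes over 54 s, if anything falls off the work surface, if the arm or the gripper's body presses on something with over 40 N, if the wrist force passes 120 N, or if a joint passes its speed limit or range.

ROBOT

A 6-joint arm with a two-finger parallel gripper is mounted at the origin on the work surface. World frame = base frame: x ahead of the robot, y to its left, z up, the work surface at z = 0. Lengths are in m, angles in degrees, forces in N, time in s.
With the tool pointing down it reaches from about 0.275 to 0.775 m from the base axis. Payload 14.6 kg.
Tool frame: the origin (TCP) lies on the centre line of the jaws, within the pads' length; the fingertips stand env.tips_ahead ahead of it and the grasp point (between the pads) lies 3 mm ahead of it (env.tips_ahead is the distance from the TCP to the fingertips, in m); z points along the fingers, y is the direction in which the jaws open and shut (so a half turn about z gives the same grasp; the last joint's range is limited). The gripper opens to 85 mm and grips with 20 to 120 N. Pads are 22 mm wide; open, the fingers measure 114 mm over their backs; the gripper's body (76 mm by 85 mm) begins 54 mm behind the grasp point. The pads swing forward as they close: fully open they stand 13 mm farther back than shut.
Start: joints at [-83.497, 15.075, -2.767, 72.158, 0, 81.102], TCP at [0.139, -0.506, 0.253] pointing down, gripper open.
Joint ranges: [-151.79, 151.79], [-50.71, 97.33], [-67.44, 78.34], [-121.81, 120.89], [-77.56, 73.72], [-180, 180]. Speed limits (degrees/s): [108.29, 108.29, 147.25, 159.86, 180, 180].

INTERFACE

Orientations are given as a 3x3 rotation matrix whose columns are the frame's x, y, z axes.
In Python, from cell import env gives the robot as it stands.
- The arm moves only by the tool drive_tool, never from a script. Its argument "series" is a list of rows, each a list of 6 numbers: the shift along the tool's x, y, z in cm, then the turn, a rotation vector about the tool's x, y, z in rad. A call has 1 to 20 rows; each row is the pose to reach, as a shift and turn from the pose commanded when the call began, along the tool's axes at that moment; what a row does not reach only later rows make up. A row lasts 1/8 s, in which the tool goes at most 62.5 mm and 10.7 degrees, less where a joint would pass 70% of its speed; a pose out of reach is approached as far as the arm can. A call with a gripper value outside its range is refused whole. "hand" is the closure, from -1 (fully open) to 1 (shut), set as the call begins (left out, the last holds). The fingers move at their own pace and stop on an object; the grip force is fixed at half the most. Time passes only in rows, so rows that repeat a pose let the fingers close. It gives the time, the measured TCP pose, the force and the opening at its end, in the units of the state.
- env.get_obs(): the state, without advancing time (a new reading comes with each control period).
- env.get_image(name): name is "scene" or "side" or "wrist"; returns the picture (420x560x3 uint8, red, green, blue); there is no depth.
- env.get_calibration(name): a dict with "fx", "fy", "cx", "cy" (pixels), "distortion" ([k1, k2, p1, p2, k3] as OpenCV has them; the pictures are not rectified), "R" (3x3) and "t" (3): a world point X has camera coordinates R X + t. Camera axes: x right, y down, z forward; pixel columns grow to the right and rows downward; lengths in m; the calibration is good to about 2 mm. A picture is of the moment at which its call begins: read the wrist's pose just before it. get_calibration takes no time and is no camera call; for the wrist camera it gives the pose at the moment of the call.
- env.sign_off(): hands the job in, once; it reports no verdict.
The state is a dict: "clock": time; "qpos": joint angles; "joint_velocities": joint speeds; "effort": joint torques, N m; "eef_pos": TCP position; "eef_rot": TCP orientation; "force": force on the tool from outside, world axes, zero at the start; "ft_torque": the same for the moment, N m; "grip_width": finger opening in m.
Only numpy, scipy, OpenCV 4.12 (cv2) and the standard library are available. Lean on these libraries where they do the work, as an engineer would, in place of code of your own. Each camera call takes 0.05 s, during which the arm holds its last target.

## Working session

There is one attempt and no reset: what is moved stays moved. The work goes in short steps, Python scripts to look and compute and a tool call to move; the robot and the scene stay as the last step left them, time stands still between calls to the robot, and variables do not carry over. Pictures are saved under pics/ and viewed, and the job is handed in when it is done.

Besides the shell and the picture viewer there is one more tool, called after ">>>" as name(argument=value, ...) on one line, values as JSON. drive_tool: Moves the arm, as the interface text tells. Its arguments: {"type":"object","properties":{"series":{"type":"array","items":{"type":"array","items":{"type":"number"}}},"hand":{"type":"number"}},"required":["series"]}

```bash
ls; mkdir -p pics; python3 - <<'E'
from cell import env
import cv2,numpy as np
print(env.get_obs()); print(env.tips_ahead)
for n in ["scene","side","wrist"]:
    c=env.get_calibration(n); print(n,c)
    im=env.get_image(n); cv2.imwrite(f"pics/{n}0.png",im[:,:,::-1])
E
```

```text
pics
{'clock': 0.0, 'qpos': array([-8.34973521e+01,  1.50977131e+01, -2.80424259e+00,  7.21576879e+01,
       -4.50126276e-04,  8.11040635e+01]), 'joint_velocities': array([ 0.04564845, -0.00767779,  0.01716393,  0.01982731,  0.11338013,
        0.10186359]), 'effort': array([ 5.23328010e-03, -6.37620378e+01,  3.84564900e+01,  1.37019390e-02,
        4.89228660e-05,  5.63029857e-06]), 'eef_pos': array([ 0.13938698, -0.50589634,  0.25283215]), 'eef_rot': array([[ 9.64101974e-01,  2.65532236e-01, -1.25695290e-04],
       [ 2.65532222e-01, -9.64101432e-01,  1.03338947e-03],
       [ 1.53215207e-04, -1.02966897e-03, -9.99999458e-01]]), 'force': array([-0.88901656, -0.0885293 ,  0.06601849]), 'ft_torque': array([-0.0523264 , -0.01290212,  0.00598247]), 'grip_width': 0.08534506214246025}
0.022
scene {'fx': 388.94542050426315, 'fy': 388.94542050426315, 'cx': 280.55136026113377, 'cy': 212.06376403954775, 'distortion': array([-0.10240554,  0.        ,  0.        ,  0.        ,  0.        ]), 'R': array([[-0.69370076,  0.72010988, -0.01486632],
       [ 0.58338901,  0.54964959, -0.59794866],
 
[... 233 characters left out ...]
2521477, 0.        , 0.        , 0.        , 0.        ]), 'R': array([[ 0.82745695,  0.56147303,  0.00793915],
       [ 0.40472344, -0.58653124, -0.70155544],
       [-0.3892479 ,  0.58372008, -0.71257065]]), 't': array([-0.55925081, -0.15620923,  1.24724984])}
wrist {'fx': 316.80968968075535, 'fy': 316.80968968075535, 'cx': 277.92143370273493, 'cy': 206.7879711494853, 'distortion': array([-0.03608104,  0.        ,  0.        ,  0.        ,  0.        ]), 'R': array([[ 2.65553534e-01, -9.64096083e-01, -2.52303089e-04],
       [-9.16358880e-01, -2.52485966e-01,  3.10704425e-01],
       [-2.99612622e-01, -8.22774578e-02, -9.50506548e-01]]), 't': array([-0.52494791, -0.03987879,  0.38009117])}
```

View pics/scene0.png

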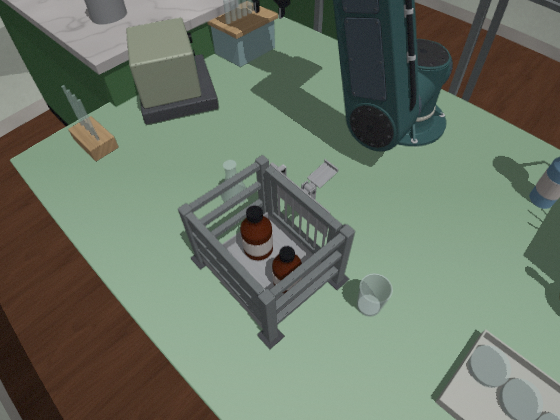

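View pics/side0.png

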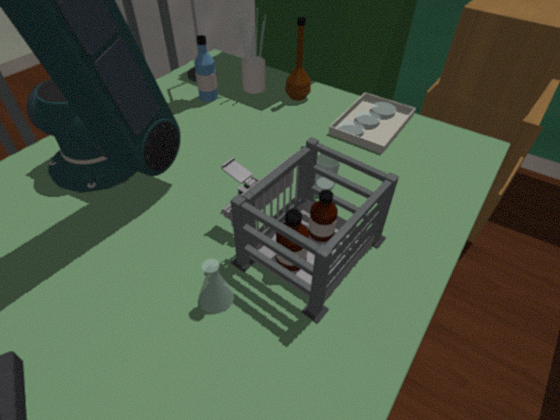

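View pics/wrist0.png

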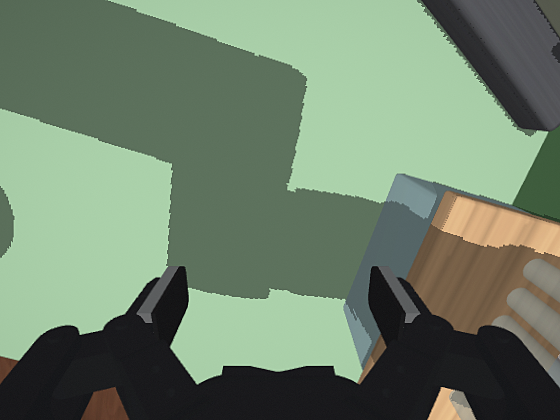

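```bash
cat > h.py <<'E'
import numpy as np,cv2
from cell import env
def ray(n,uv,c=None):
    c=c or env.get_calibration(n)
    K=np.array([[c['fx'],0,c['cx']],[0,c['fy'],c['cy']],[0,0,1]])
    p=cv2.undistortPoints(np.array([[uv]],float),K,np.array(c['distortion']))[0,0]
    R=np.array(c['R']);t=np.array(c['t'])
    return -R.T@t, R.T@np.array([p[0],p[1],1])
def onz(n,uv,z,c=None):
    o,d=ray(n,uv,c); return o+d*(z-o[2])/d[2]
def tri(l):
    A=np.zeros((3,3));b=np.zeros(3)
    for o,d in l:
        d=d/np.linalg.norm(d);P=np.eye(3)-np.outer(d,d);A+=P;b+=P@o
    x=np.linalg.solve(A,b)
    return x,[np.linalg.norm(np.cross(x-o,d/np.linalg.norm(d))) for o,d in l]
def proj(n,X,c=None):
    c=c or env.get_calibration(n)
    K=np.array([[c['fx'],0,c['cx']],[0,c['fy'],c['cy']],[0,0,1]])
    return cv2.projectPoints(np.array(X,float).reshape(-1,3),cv2.Rodrigues(np.array(c['R']))[0],np.array(c['t']),K,np.array(c['distortion']))[0][:,0]
E
python3 - <<'E'
import cv2
a=cv2.imread('pics/scene0.png')[140:360,170:400];cv2.imwrite('pics/s1.png',cv2.resize(a,None,fx=2.6,fy=2.6,interpolation=cv2.INTER_CUBIC))
a=cv2.imread('pics/side0.png')[130:330,190:410];cv2.imwrite('pics/d1.png',cv2.resize(a,None,fx=3,fy=3,interpolation=cv2.INTER_CUBIC))
E
```

```text
(no output)
```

View pics/s1.png

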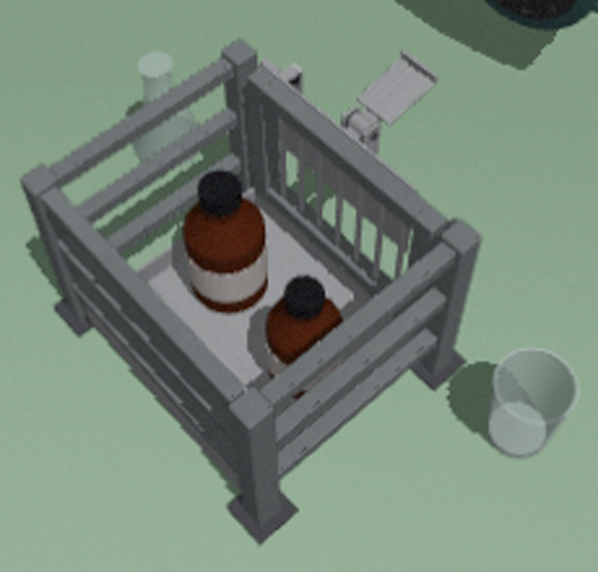

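View pics/d1.png

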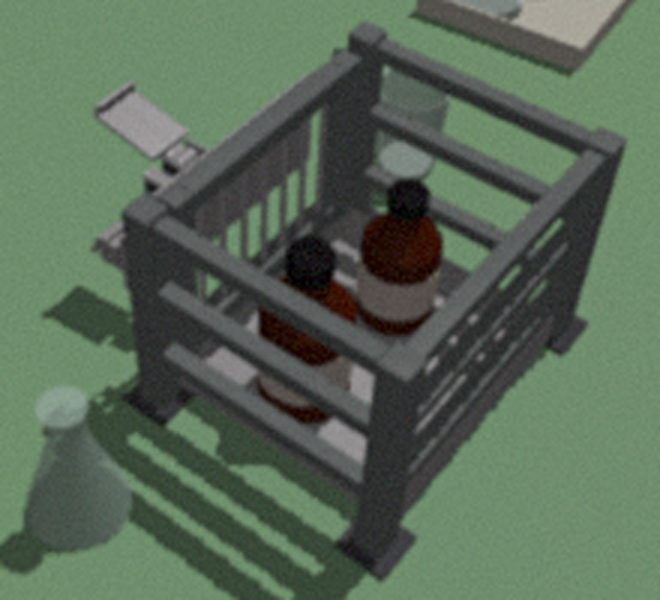

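```bash
python3 - <<'E'
from h import *
S=lambda p:(p[0]/2.6+170-.3,p[1]/2.6+140-.3); D=lambda p:(p[0]/3+190-.33,p[1]/3+130-.33)
sp=dict(ff=(239,54),fh=(461,237),bh=(252,405),bf=(42,180)); dp=dict(ff=(147,215),fh=(367,42),bh=(604,143),bf=(397,357))
P={}
for k in sp:
    a=onz('scene',S(sp[k]),.215);b=onz('side',D(dp[k]),.215);t=tri([ray('scene',S(sp[k])),ray('side',D(dp[k]))])
    print(k,a.round(4),b.round(4),t[0].round(4),np.round(t[1],4)); P[k]=(a+b)[:2]/2
c=sum(P.values())/4
vx=(P['bh']+P['bf']-P['fh']-P['ff'])/2; vy=(P['fh']+P['bh']-P['ff']-P['bf'])/2
print(c,np.linalg.norm(vx),np.linalg.norm(vy),np.degrees([np.arctan2(vx[1],vx[0]),np.arctan2(-vy[0],vy[1])]))
ps=[(405,54),(437,78),(397,124),(360,100)]; pd=[(133,88),(97,110),(150,155),(187,133)]
# scene corners order: outer-?,
for i in range(4):
    for j in range(4):
        t=tri([ray('scene',S(ps[i])),ray('side',D(pd[j]))])
        if max(t[1])<.006: print(i,j,t[0].round(4),np.round(t[1],4))
E
```

```text
ff [ 0.6209 -0.0508  0.215 ] [ 0.6215 -0.0616  0.215 ] [ 0.6164 -0.056   0.2079] [0.0001 0.0001]
fh [0.6407 0.2155 0.215 ] [0.6439 0.1984 0.215 ] [0.6356 0.2122 0.2044] [0.0012 0.0012]
bh [0.8514 0.1974 0.215 ] [0.8512 0.1895 0.215 ] [0.8499 0.1956 0.21  ] [0.0001 0.0001]
bf [ 0.8305 -0.0671  0.215 ] [ 0.8256 -0.0734  0.215 ] [ 0.8267 -0.0708  0.2108] [0.0023 0.0023]
[0.73571768 0.06846537] 0.2084399197597957 0.2643690630598982 [-3.78289826 -4.80919543]
0 0 [0.5153 0.0532 0.2063] [0.0023 0.0023]
0 1 [0.4912 0.0376 0.1807] [0.0005 0.0005]
1 0 [0.4946 0.0783 0.1792] [0.0004 0.0004]
1 1 [0.4685 0.063  0.1513] [0.0026 0.0026]
2 2 [0.5242 0.0618 0.1299] [0.0028 0.0028]
2 3 [0.549  0.0773 0.1586] [0.0011 0.0011]
3 2 [0.5481 0.0339 0.162 ] [0.0026 0.0026]
3 3 [0.5708 0.0498 0.1881] [0.0011 0.0011]
```

>>> drive_tool(series=[[1.4,-1.2,-0.6,0,0,-0.08],[4.2,-3.7,-1.2,0,0,-0.23],[7,-6.2,-1.8,0,0,-0.39],[9.8,-8.7,-2.4,0,0,-0.54],[12.6,-11.2,-3,0,0,-0.7],[15.4,-13.7,-3.6,0,0,-0.86],[18.2,-16.2,-4.2,0,0,-1.02],[21,-18.7,-4.8,0,0,-1.18],[23.8,-21.2,-5.4,0,0,-1.34],[26.6,-23.7,-6,0,0,-1.5],[29.4,-26.2,-6.6,0,0,-1.66],[32.2,-28.7,-7,0,0,-1.82],[35,-31.2,-7,0,0,-1.98],[37.8,-33.7,-7,0,0,-2.14],[40.6,-36.2,-7,0,0,-2.3],[43.4,-38.7,-7,0,0,-2.46],[46.2,-41.2,-7,0,0,-2.62],[48.5,-43.5,-7,0,0,-2.75],[49.5,-44.6,-7,0,0,-2.796],[49.7,-44.6,-7,0,0,-2.796]], hand=1)

```text
clock: 2.65
eef_pos: [0.5001, 0.0561, 0.3231]
eef_rot: [[-0.997, 0.077, -0.001], [0.077, 0.997, -0.0], [0.001, -0.0, -1.0]]
force: [0.1, -0.1, 0.1]
grip_width: -0.0001
```

```bash
python3 - <<'E'
from h import *
import json
o=env.get_obs();print(o['clock'],o['qpos'].round(1),o['eef_pos'],o['eef_rot'].round(3),o['force'],o['grip_width'])
for n in ["wrist","scene"]:
    c=env.get_calibration(n); 
    json.dump({k:np.array(v).tolist() for k,v in c.items()},open(f'{n}1.json','w'))
    cv2.imwrite(f"pics/{n}1.png",env.get_image(n)[:,:,::-1])
E
```

```text
2.65 [-2.9 12.3  4.2 81.9 -0.   1.5] [0.50010229 0.05607803 0.32307166] [[-0.997  0.077 -0.001]
 [ 0.077  0.997 -0.   ]
 [ 0.001 -0.    -1.   ]] [ 0.08824684 -0.08251915  0.09073378] -0.00014779615869804102
```

View pics/wrist1.png

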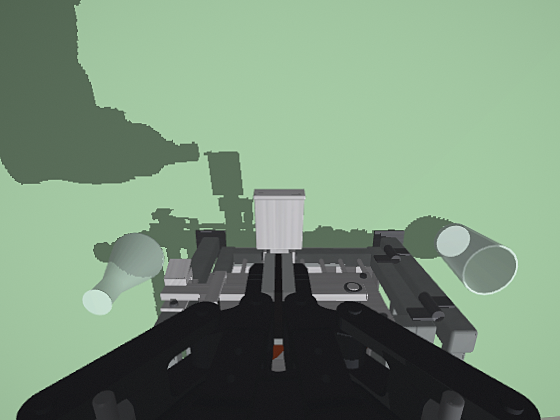

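```bash
python3 - <<'E'
import cv2
a=cv2.imread('pics/wrist1.png')[175:320,150:400];cv2.imwrite('pics/w1z.png',cv2.resize(a,None,fx=3.2,fy=3.2,interpolation=cv2.INTER_CUBIC))
E
```

```text
(no output)
```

View pics/w1z.png

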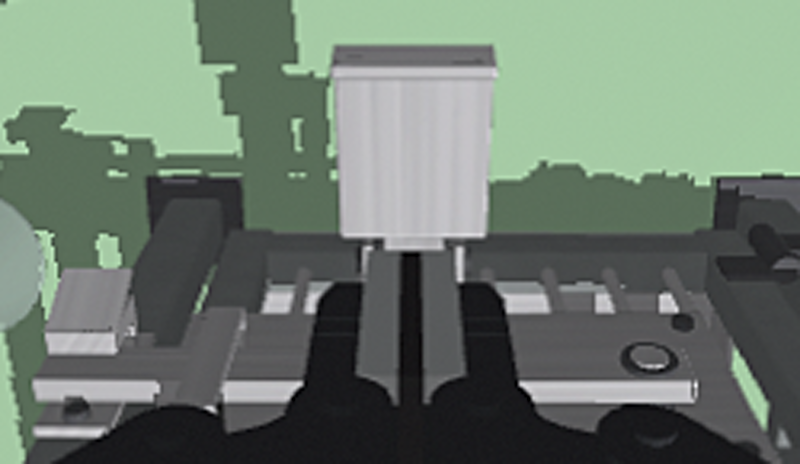

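```bash
python3 - <<'E'
from h import *
import json
c=json.load(open('wrist1.json'))
W=lambda p:(p[0]/3.2+150-.34,p[1]/3.2+175-.34)
f=lambda p,z:onz('wrist',W(p),z,c)
A=f((333,78),.191);B=f((496,78),.191);C=f((342,237),.1666);D=f((487,237),.1666)
for n,p in zip('ABCD',(A,B,C,D)):print(n,p.round(4))
print('width',np.linalg.norm(A-B),np.linalg.norm(C-D),'len',np.linalg.norm((A+B-C-D)[:2]/2))
l=(A+B)/2;i=(C+D)/2
d=(i-l)[:2];print('yaw len',np.degrees(np.arctan2(d[1],d[0])))
e=(A-B)[:2];e2=(C-D)[:2];print('yaw w',[np.degrees(np.arctan2(x[0],-x[1])) for x in (e,e2)])
u=d/np.linalg.norm(d)
print('pad mid from lip',l[:2]+u*.0259,'from inner',i[:2]-u*.0303)
# foot/flask/beaker
for n,p,z in [('flask top',(97,302),.124),('beaker bottom',(453,240),.0),('beaker rim',(490,271),.095)]:
    print(n,onz('wrist',p,z,c).round(3))
E
```

```text
A [0.4951 0.0361 0.191 ]
B [0.4983 0.0784 0.191 ]
C [0.5521 0.0312 0.1666]
D [0.5555 0.0747 0.1666]
width 0.0424331351841761 0.04363821994692852 len 0.05727507256619506
yaw len -4.276878428618429
yaw w [np.float64(-4.412950156473422), np.float64(-4.408682950340106)]
pad mid from lip [0.52253912 0.05527402] from inner [0.5236112  0.05519384]
flask top [ 0.628 -0.172  0.124]
beaker bottom [0.64  0.316 0.   ]
beaker rim [0.641 0.314 0.095]
```

View pics/scene1.png

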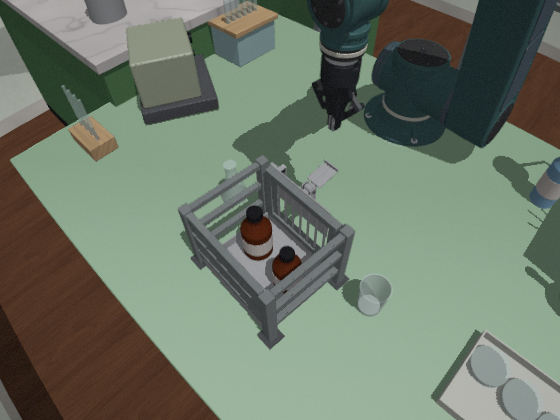

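>>> drive_tool(series=[[-0.2,0,1,0,0,0],[-0.6,0,3,0,0,0],[-1.0,0,5,0,0,0],[-1.1,0,7,0,0,0],[-1.1,0,8.5,0,0,0],[-1.1,0,9.5,0,0,0],[-1.1,0,10,0,0,0],[-1.1,0,10,0,0,0]])

```text
clock: 3.75
eef_pos: [0.511, 0.0548, 0.2233]
eef_rot: [[-0.997, 0.077, -0.0], [0.077, 0.997, 0.0], [0.0, 0.0, -1.0]]
force: [-0.2, -0.9, -0.4]
grip_width: -0.0002
```

```bash
python3 - <<'E'
from h import *
print(env.get_obs()['eef_pos'])
for n in ["scene","side"]:
    a=env.get_image(n)[:,:,::-1]
    a=a[110:250,240:400] if n=='scene' else a[130:270,180:340]
    cv2.imwrite(f"pics/{n}2.png",cv2.resize(a,None,fx=4.5,fy=4.2,interpolation=cv2.INTER_CUBIC))
E
```

```text
[0.51104684 0.05482306 0.22328034]
```

View pics/scene2.png

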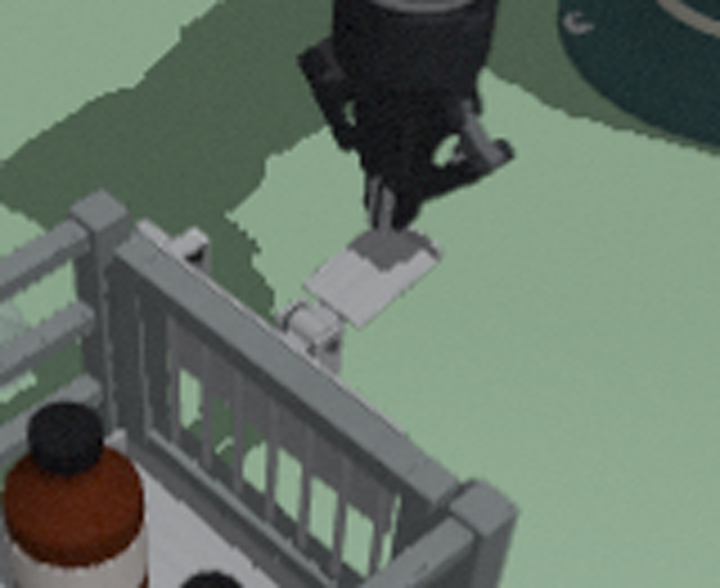

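View pics/side2.png

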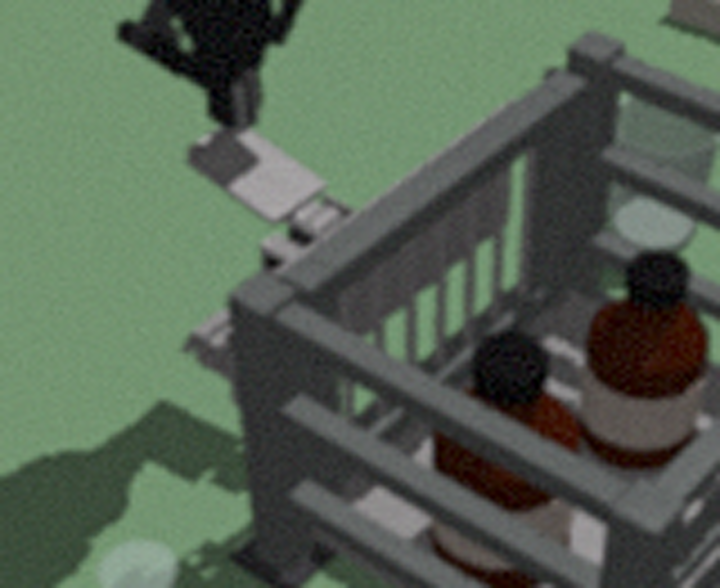

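>>> drive_tool(series=[[0,0,0.3,0,0,0],[0,0,0.8,0,0,0],[0,0,1.3,0,0,0],[0,0,1.6,0,0,0],[0,0,1.8,0,0,0],[0,0,1.8,0,0,0]])

```text
clock: 4.6
eef_pos: [0.5111, 0.055, 0.2052]
eef_rot: [[-0.997, 0.077, -0.0], [0.077, 0.997, -0.0], [0.0, -0.0, -1.0]]
force: [0.2, -0.2, 0.0]
grip_width: -0.0003
```

```bash
python3 - <<'E'
from h import *
for n in ["side","wrist"]:
    a=env.get_image(n)[:,:,::-1]
    a=a[130:270,180:340] if n=='side' else a[180:320,200:360]
    cv2.imwrite(f"pics/{n}3.png",cv2.resize(a,None,fx=4.5,fy=4.2,interpolation=cv2.INTER_CUBIC))
E
```

```text
(no output)
```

View pics/side3.png

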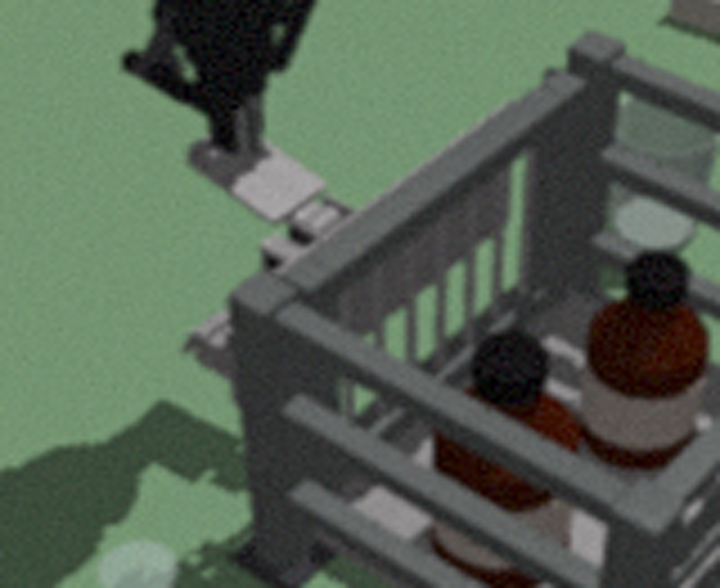

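View pics/wrist3.png

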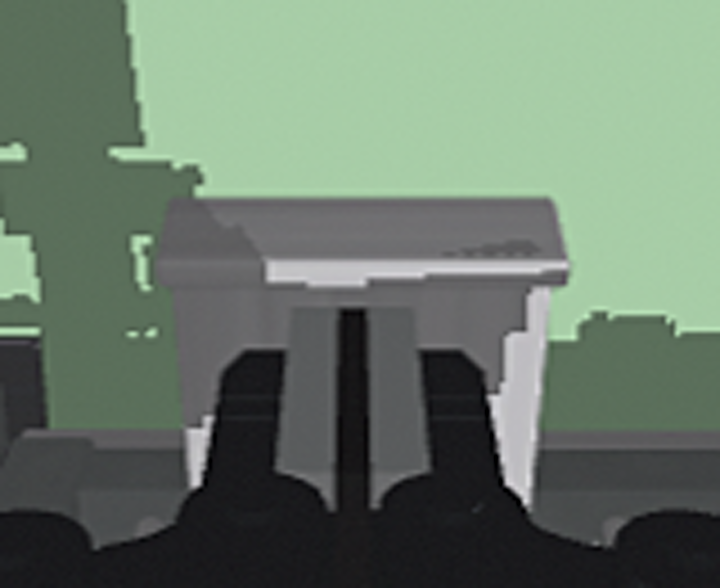

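>>> drive_tool(series=[[0,0,0.1,0,0,0],[0,0,0.3,0,0,0],[0,0,0.5,0,0,0],[0,0,0.6,0,0,0],[0,0,0.6,0,0,0]])

```text
clock: 5.32
eef_pos: [0.5111, 0.055, 0.1992]
eef_rot: [[-0.997, 0.077, -0.0], [0.077, 0.997, 0.0], [0.0, -0.0, -1.0]]
force: [-0.1, -0.4, 0.5]
grip_width: -0.0001
```

>>> drive_tool(series=[[0,0,0.1,0,0,0],[0,0,0.2,0,0,0],[0,0,0.2,0,0,0]])

```text
clock: 5.7
eef_pos: [0.5111, 0.055, 0.1973]
eef_rot: [[-0.997, 0.077, 0.0], [0.077, 0.997, -0.0], [-0.0, -0.0, -1.0]]
force: [-0.9, 0.3, 2.4]
grip_width: 0.0
```

>>> drive_tool(series=[[0,0,0.1,0,0,0],[0,0,0.15,0,0,0],[0,0,0.15,0,0,0]])

```text
clock: 6.08
eef_pos: [0.5111, 0.055, 0.1957]
eef_rot: [[-0.997, 0.077, -0.0], [0.077, 0.997, 0.0], [0.0, 0.0, -1.0]]
force: [-1.0, -0.7, 1.5]
grip_width: -0.0002
```

>>> drive_tool(series=[[0,0,0.1,0,0,0],[0,0,0.15,0,0,0],[0,0,0.15,0,0,0]])

```text
clock: 6.45
eef_pos: [0.5111, 0.055, 0.1942]
eef_rot: [[-0.997, 0.077, -0.0], [0.077, 0.997, 0.0], [0.0, 0.0, -1.0]]
force: [-0.1, -0.8, 2.0]
grip_width: 0.0
```

>>> drive_tool(series=[[0,0,0.1,0,0,0],[0,0,0.15,0,0,0],[0,0,0.15,0,0,0]])

```text
clock: 6.82
eef_pos: [0.5111, 0.055, 0.1927]
eef_rot: [[-0.997, 0.077, -0.0], [0.077, 0.997, -0.0], [0.0, -0.0, -1.0]]
force: [-0.7, 0.3, 1.5]
grip_width: 0.0002
```

>>> drive_tool(series=[[0,0,0.1,0,0,0],[0,0,0.15,0,0,0],[0,0,0.15,0,0,0]])

```text
clock: 7.2
eef_pos: [0.511, 0.055, 0.1913]
eef_rot: [[-0.997, 0.077, -0.0], [0.077, 0.997, -0.0], [0.0, -0.0, -1.0]]
force: [-2.2, 0.6, 2.2]
grip_width: -0.0
```

>>> drive_tool(series=[[0,0,0.1,0,0,0],[0,0,0.15,0,0,0],[0,0,0.15,0,0,0]])

```text
clock: 7.58
eef_pos: [0.5111, 0.055, 0.1897]
eef_rot: [[-0.997, 0.077, -0.0], [0.077, 0.997, 0.0], [0.0, 0.0, -1.0]]
force: [-1.9, -0.7, 2.9]
grip_width: -0.0001
```

>>> drive_tool(series=[[0,0,0.1,0,0,0],[0,0,0.15,0,0,0],[0,0,0.15,0,0,0]])

```text
clock: 7.95
eef_pos: [0.5111, 0.055, 0.1882]
eef_rot: [[-0.997, 0.077, -0.0], [0.077, 0.997, 0.0], [0.0, 0.0, -1.0]]
force: [-1.7, -0.3, 3.4]
grip_width: 0.0
```

>>> drive_tool(series=[[0,0,0.1,0,0,0],[0,0,0.15,0,0,0],[0,0,0.15,0,0,0]])

```text
clock: 8.32
eef_pos: [0.5111, 0.055, 0.1867]
eef_rot: [[-0.997, 0.077, -0.0], [0.077, 0.997, 0.0], [0.0, 0.0, -1.0]]
force: [-2.5, -0.8, 3.0]
grip_width: 0.0001
```

>>> drive_tool(series=[[0,0,0.1,0,0,0],[0,0,0.15,0,0,0],[0,0,0.15,0,0,0]])

```text
clock: 8.7
eef_pos: [0.5111, 0.055, 0.1852]
eef_rot: [[-0.997, 0.077, -0.0], [0.077, 0.997, -0.0], [0.0, -0.0, -1.0]]
force: [-2.0, 0.7, 3.3]
grip_width: -0.0
```

```bash
python3 - <<'E'
from h import *
for n in ["side"]:
    a=env.get_image(n)[:,:,::-1]
    a=a[130:270,180:340]
    b=cv2.imread('pics/side0.png')[130:270,180:340]
    cv2.imwrite(f"pics/{n}4.png",np.hstack([cv2.resize(x[40:130,0:100],None,fx=4,fy=4,interpolation=cv2.INTER_CUBIC) for x in (b,a)]))
E
```

```text
(no output)
```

View pics/side4.png

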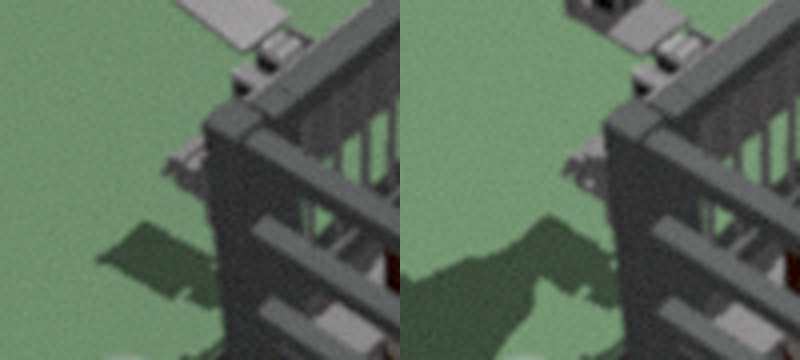

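>>> drive_tool(series=[[0,0,0.05,0,0,0],[0,0,0.1,0,0,0],[0,0,0.1,0,0,0]])

```text
clock: 9.12
eef_pos: [0.511, 0.055, 0.1842]
eef_rot: [[-0.997, 0.077, -0.0], [0.077, 0.997, 0.0], [0.0, 0.0, -1.0]]
force: [-3.8, 0.0, 4.6]
grip_width: -0.0002
```

>>> drive_tool(series=[[0,0,0.05,0,0,0],[0,0,0.1,0,0,0],[0,0,0.1,0,0,0]])

```text
clock: 9.5
eef_pos: [0.511, 0.055, 0.1832]
eef_rot: [[-0.997, 0.077, -0.0], [0.077, 0.997, 0.0], [0.0, 0.0, -1.0]]
force: [-3.3, -0.6, 4.4]
grip_width: -0.0003
```

>>> drive_tool(series=[[0,0,0.05,0,0,0],[0,0,0.07,0,0,0],[0,0,0.07,0,0,0]])

```text
clock: 9.88
eef_pos: [0.511, 0.055, 0.1826]
eef_rot: [[-0.997, 0.077, -0.0], [0.077, 0.997, -0.0], [0.0, -0.0, -1.0]]
force: [-3.8, 0.5, 5.0]
grip_width: 0.0002
```

>>> drive_tool(series=[[0,0,0.04,0,0,0],[0,0,0.06,0,0,0],[0,0,0.06,0,0,0]])

```text
clock: 10.25
eef_pos: [0.511, 0.055, 0.1819]
eef_rot: [[-0.997, 0.077, -0.0], [0.077, 0.997, 0.0], [0.0, 0.0, -1.0]]
force: [-3.0, 0.8, 5.6]
grip_width: 0.0002
```

>>> drive_tool(series=[[0,0,0.04,0,0,0],[0,0,0.06,0,0,0],[0,0,0.06,0,0,0]])

```text
clock: 10.62
eef_pos: [0.511, 0.055, 0.1814]
eef_rot: [[-0.997, 0.077, -0.0], [0.077, 0.997, 0.0], [0.0, 0.0, -1.0]]
force: [-3.4, 0.0, 5.5]
grip_width: 0.0002
```

>>> drive_tool(series=[[0,0,0.04,0,0,0],[0,0,0.06,0,0,0],[0,0,0.06,0,0,0]])

```text
clock: 11.0
eef_pos: [0.511, 0.055, 0.1808]
eef_rot: [[-0.997, 0.077, -0.0], [0.077, 0.997, 0.0], [0.0, 0.0, -1.0]]
force: [-3.8, 1.4, 4.6]
grip_width: 0.0001
```

>>> drive_tool(series=[[0,0,0.03,0,0,0],[0,0,0.05,0,0,0],[0,0,0.05,0,0,0]])

```text
clock: 11.38
eef_pos: [0.511, 0.055, 0.1803]
eef_rot: [[-0.997, 0.077, -0.0], [0.077, 0.997, 0.0], [0.0, 0.0, -1.0]]
force: [-4.2, 0.4, 4.9]
grip_width: -0.0002
```

>>> drive_tool(series=[[0,0,0.03,0,0,0],[0,0,0.05,0,0,0],[0,0,0.05,0,0,0]])

```text
clock: 11.75
eef_pos: [0.511, 0.055, 0.1798]
eef_rot: [[-0.997, 0.077, -0.0], [0.077, 0.997, -0.0], [0.0, -0.0, -1.0]]
force: [-3.4, 0.0, 4.7]
grip_width: -0.0004
```

>>> drive_tool(series=[[0,0,0.03,0,0,0],[0,0,0.05,0,0,0],[0,0,0.05,0,0,0]])

```text
clock: 12.12
eef_pos: [0.511, 0.055, 0.1794]
eef_rot: [[-0.997, 0.077, -0.0], [0.077, 0.997, -0.0], [0.0, -0.0, -1.0]]
force: [-5.5, 1.0, 7.3]
grip_width: 0.0004
```

>>> drive_tool(series=[[0,0,0.03,0,0,0],[0,0,0.04,0,0,0],[0,0,0.04,0,0,0]])

```text
clock: 12.5
eef_pos: [0.511, 0.055, 0.1791]
eef_rot: [[-0.997, 0.077, 0.0], [0.077, 0.997, -0.0], [-0.0, -0.0, -1.0]]
force: [-6.7, -1.0, 9.8]
grip_width: -0.0
```

>>> drive_tool(series=[[0,0,0.03,0,0,0],[0,0,0.04,0,0,0],[0,0,0.04,0,0,0]])

```text
clock: 12.88
eef_pos: [0.511, 0.055, 0.1789]
eef_rot: [[-0.997, 0.077, 0.0], [0.077, 0.997, -0.0], [-0.0, -0.0, -1.0]]
force: [-7.0, -0.3, 12.1]
grip_width: 0.0
```

```bash
python3 - <<'E'
from h import *
o=env.get_obs();print(o['clock'],o['eef_pos'],o['force'])
for n in ["side","wrist"]:
    a=env.get_image(n)[:,:,::-1]
    if n=='side':
        b=cv2.imread('pics/side0.png')
        a=np.hstack([x[170:260,180:280] for x in (b,a)])
    cv2.imwrite(f"pics/{n}5.png",cv2.resize(a,None,fx=4,fy=4,interpolation=cv2.INTER_CUBIC) if n=='side' else a)
o=env.get_obs();print(o['clock'],o['eef_pos'],o['force'])
E
```

```text
12.875 [0.51099869 0.05498349 0.17888189] [-7.02224988 -0.29830097 12.06530969]
12.975 [0.51101125 0.05498014 0.17887179] [-6.75696065  0.09568157 12.64718034]
```

View pics/side5.png

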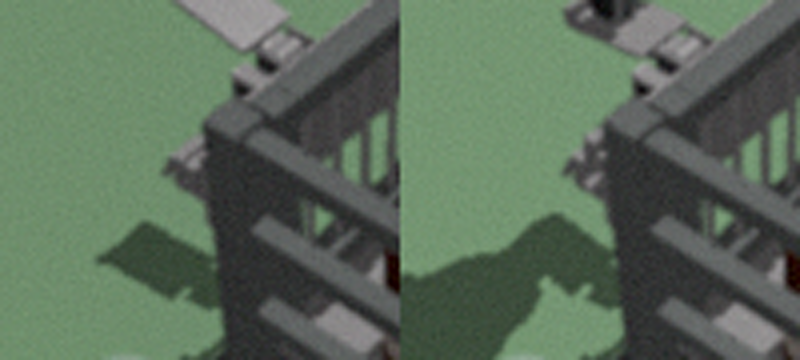

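View pics/wrist5.png

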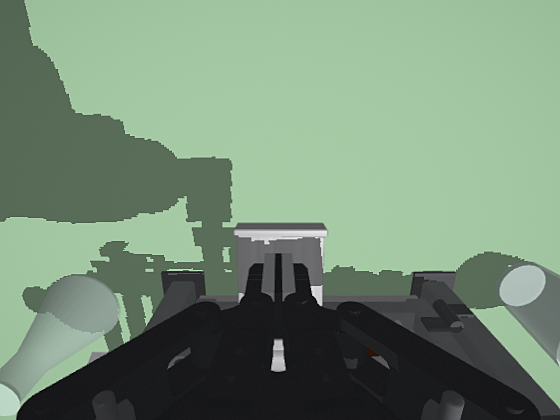

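```bash
cat > arc.py <<'E'
from h import *
import sys
H=np.array([.6202,.1982])
def table(ths):
    o=env.get_obs();R=o['eef_rot'];rel=o['eef_pos'][:2]-H
    X=R[:2,0];Y=R[:2,1]
    for t in ths:
        c,s=np.cos(t),np.sin(t);n=np.array([[c,s],[-s,c]])@rel-rel
        print(round(t,3),round(n@X*100,2),round(n@Y*100,2))
table([float(a) for a in sys.argv[1:]])
E
python3 arc.py .01 .02 .03 .05 .07 .1 .13 .16 .19 .22 .25 .28 .31 .34 .37 .4
```

```text
0.01 0.15 0.1
0.02 0.3 0.2
0.03 0.45 0.3
0.05 0.74 0.51
0.07 1.03 0.72
0.1 1.46 1.05
0.13 1.88 1.4
0.16 2.28 1.75
0.19 2.68 2.12
0.22 3.06 2.5
0.25 3.44 2.89
0.28 3.8 3.29
0.31 4.15 3.71
0.34 4.48 4.13
0.37 4.8 4.56
0.4 5.11 5.01
```

>>> drive_tool(series=[[0.07,0.05,0,0,0,0.005],[0.15,0.1,0,0,0,0.01],[0.22,0.15,0,0,0,0.015],[0.3,0.2,0,0,0,0.02],[0.3,0.2,0,0,0,0.02]])

```text
clock: 13.6
eef_pos: [0.509, 0.0566, 0.1791]
eef_rot: [[-0.995, 0.097, 0.002], [0.097, 0.995, -0.001], [-0.002, -0.001, -1.0]]
force: [-1.8, -3.4, 9.6]
grip_width: 0.0002
```

>>> drive_tool(series=[[0.1,0.06,0.01,0,0,0.005],[0.2,0.12,0.01,0,0,0.01],[0.3,0.2,0.01,0,0,0.02],[0.3,0.2,0.01,0,0,0.02]])

```text
clock: 14.1
eef_pos: [0.5062, 0.0589, 0.179]
eef_rot: [[-0.993, 0.117, 0.002], [0.117, 0.993, -0.001], [-0.002, -0.001, -1.0]]
force: [-2.0, -4.3, 10.6]
grip_width: 0.0004
```

```bash
python3 - <<'E'
from h import *
o=env.get_obs();print(o['clock'],o['eef_pos'],o['force'])
a=env.get_image("scene")[:,:,::-1];b=cv2.imread('pics/scene0.png')
cv2.imwrite("pics/sc6.png",cv2.resize(np.hstack([x[145:235,245:345] for x in (b,a)]),None,fx=4,fy=4,interpolation=cv2.INTER_CUBIC))
E
```

```text
14.1 [0.50624325 0.05893883 0.17903624] [-2.01108211 -4.29538463 10.61816614]
```

View pics/sc6.png

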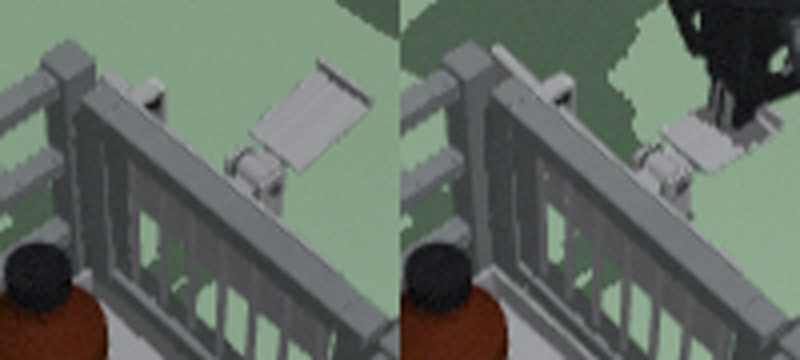

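```bash
python3 arc.py .03 .06 .09 .12 .15 .18 .21 .24 .27 .3 .33
```

```text
0.03 0.45 0.3
0.06 0.89 0.61
0.09 1.32 0.93
0.12 1.75 1.27
0.15 2.16 1.62
0.18 2.56 1.98
0.21 2.95 2.35
0.24 3.33 2.74
0.27 3.69 3.13
0.3 4.05 3.54
0.33 4.39 3.96
```

>>> drive_tool(series=[[0.22,0.15,0,0,0,0.015],[0.45,0.3,0,0,0,0.03],[0.67,0.45,0,0,0,0.045],[0.89,0.61,0,0,0,0.06],[0.89,0.61,0,0,0,0.06]])

```text
clock: 14.78
eef_pos: [0.4979, 0.0662, 0.179]
eef_rot: [[-0.984, 0.176, 0.002], [0.176, 0.984, -0.001], [-0.002, -0.001, -1.0]]
force: [-4.3, -2.9, 10.5]
grip_width: -0.0001
```

```bash
python3 arc.py .03 .06 .09 .12 .15 .18 .21 .24 .27 .3 .33;python3 - <<'E'
from h import *
a=env.get_image("scene")[:,:,::-1];b=cv2.imread('pics/scene0.png')
cv2.imwrite("pics/sc7.png",cv2.resize(np.hstack([x[145:235,245:345] for x in (b,a)]),None,fx=4,fy=4,interpolation=cv2.INTER_CUBIC))
E
```

```text
0.03 0.45 0.3
0.06 0.89 0.61
0.09 1.32 0.93
0.12 1.74 1.27
0.15 2.15 1.62
0.18 2.56 1.98
0.21 2.94 2.36
0.24 3.32 2.74
0.27 3.69 3.14
0.3 4.04 3.55
0.33 4.39 3.96
```

View pics/sc7.png

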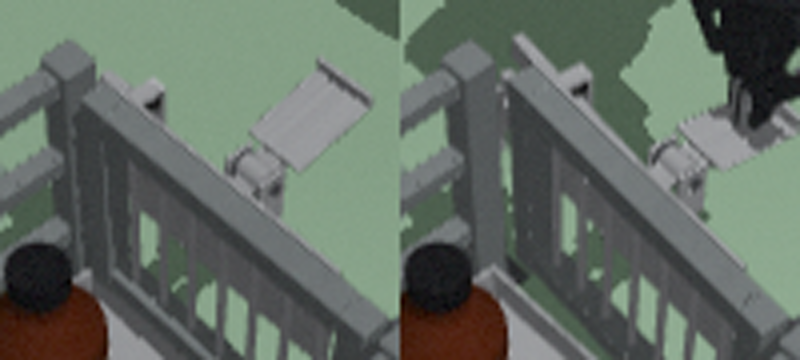

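>>> drive_tool(series=[[0.22,0.15,0,0,0,0.015],[0.6,0.4,0,0,0,0.04],[0.89,0.61,0,0,0,0.06],[1.32,0.93,0,0,0,0.09],[1.74,1.27,0,0,0,0.12],[2.15,1.62,0,0,0,0.15],[2.56,1.98,0,0,0,0.18],[2.94,2.36,0,0,0,0.21],[3.32,2.74,0,0,0,0.24],[3.69,3.14,0,0,0,0.27],[4.04,3.55,0,0,0,0.3],[4.39,3.96,0,0,0,0.33],[4.39,3.96,0,0,0,0.33]])

```text
clock: 16.45
eef_pos: [0.4616, 0.1135, 0.179]
eef_rot: [[-0.874, 0.486, 0.002], [0.486, 0.874, -0.0], [-0.002, 0.001, -1.0]]
force: [-3.3, -0.2, 11.4]
grip_width: 0.0001
```

```bash
python3 arc.py .02 .06 .1 .15 .2 .25 .3 .35 .4 .45 .5 .55 .6 .65 .68 .7;python3 - <<'E'
from h import *
a=env.get_image("scene")[:,:,::-1]
cv2.imwrite("pics/sc8.png",cv2.resize(a[120:300,200:400],None,fx=3.3,fy=3.3,interpolation=cv2.INTER_CUBIC))
E
```

```text
0.02 0.3 0.2
0.06 0.89 0.61
0.1 1.46 1.05
0.15 2.15 1.63
0.2 2.81 2.24
0.25 3.44 2.88
0.3 4.03 3.56
0.35 4.59 4.26
0.4 5.11 4.99
0.45 5.6 5.75
0.5 6.05 6.53
0.55 6.46 7.33
0.6 6.83 8.15
0.65 7.16 8.98
0.68 7.33 9.49
0.7 7.44 9.84
```

View pics/sc8.png

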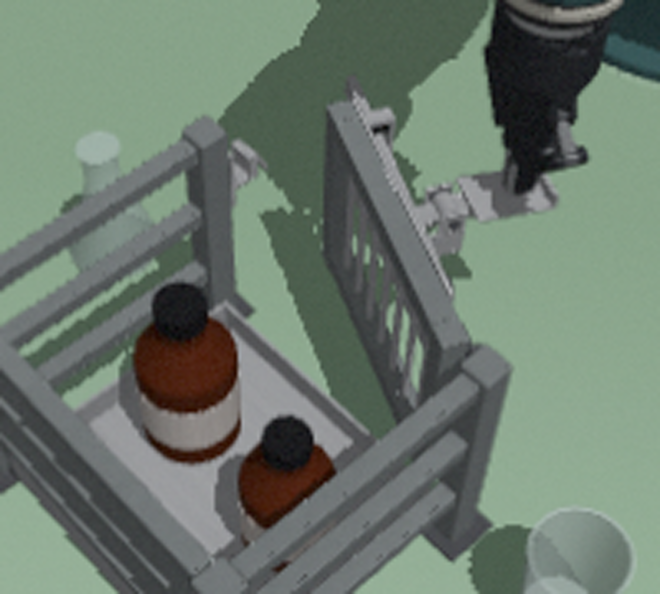

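>>> drive_tool(series=[[0.3,0.2,0,0,0,0.02],[0.89,0.61,0,0,0,0.06],[1.46,1.05,0,0,0,0.1],[2.15,1.63,0,0,0,0.15],[2.81,2.24,0,0,0,0.2],[3.44,2.88,0,0,0,0.25],[4.03,3.56,0,0,0,0.3],[4.59,4.26,0,0,0,0.35],[5.11,4.99,0,0,0,0.4],[5.6,5.75,0,0,0,0.45],[6.05,6.53,0,0,0,0.5],[6.46,7.33,0,0,0,0.55],[6.83,8.15,0,0,0,0.6],[7.16,8.98,0,0,0,0.65],[7.33,9.49,0,0,0,0.68],[7.44,9.84,0,0,0,0.7],[7.44,9.84,0,0,0,0.7]])

```text
clock: 18.62
eef_pos: [0.4447, 0.2361, 0.179]
eef_rot: [[-0.356, 0.934, 0.002], [0.934, 0.356, 0.001], [0.0, 0.002, -1.0]]
force: [-2.1, 2.8, 10.6]
grip_width: -0.0001
```

```bash
python3 arc.py .02 .06 .1 .15 .2 .25 .3 .35 .4 .45 .48 .5;python3 - <<'E'
from h import *
print(env.get_obs()['qpos'])
a=env.get_image("scene")[:,:,::-1]
cv2.imwrite("pics/sc9.png",cv2.resize(a[120:300,200:420],None,fx=3.3,fy=3.3,interpolation=cv2.INTER_CUBIC))
E
```

```text
0.02 0.3 0.2
0.06 0.89 0.61
0.1 1.45 1.05
0.15 2.14 1.63
0.2 2.8 2.24
0.25 3.42 2.89
0.3 4.01 3.57
0.35 4.57 4.27
0.4 5.09 5.0
0.45 5.57 5.76
0.48 5.85 6.22
0.5 6.02 6.54
[ 1.86687600e+01  1.49341779e+01 -1.48493146e+01  6.00837264e+01
  2.73556000e-02  8.78117730e+01]
```

View pics/sc9.png

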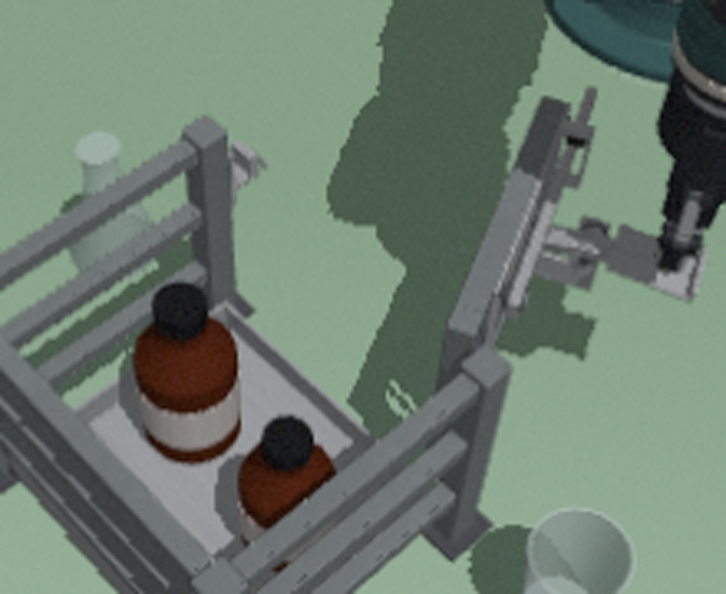

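>>> drive_tool(series=[[0.3,0.2,0,0,0,0.02],[0.89,0.61,0,0,0,0.06],[1.45,1.05,0,0,0,0.1],[2.14,1.63,0,0,0,0.15],[2.8,2.24,0,0,0,0.2],[3.42,2.89,0,0,0,0.25],[4.01,3.57,0,0,0,0.3],[4.57,4.27,0,0,0,0.35],[5.09,5.0,0,0,0,0.4],[5.57,5.76,0,0,0,0.45],[5.85,6.22,0,0,0,0.48],[6.02,6.54,0,0,0,0.5],[6.02,6.54,0,0,0,0.5]])

```text
clock: 20.3
eef_pos: [0.4845, 0.3158, 0.1791]
eef_rot: [[0.136, 0.991, 0.002], [0.991, -0.136, 0.002], [0.002, 0.002, -1.0]]
force: [-0.4, 2.5, 10.3]
grip_width: 0.0002
```

```bash
python3 - <<'E'
from h import *
o=env.get_obs();print(o['qpos'],o['eef_pos'],o['force'])
a=env.get_image("scene")[:,:,::-1]
cv2.imwrite("pics/sc10.png",cv2.resize(a[120:300,200:420],None,fx=3.3,fy=3.3,interpolation=cv2.INTER_CUBIC))
E
```

```text
[ 2.50052452e+01  2.19279945e+01 -4.16991800e+00  6.37407963e+01
  2.96904606e-02  1.22804293e+02] [0.48454774 0.31575111 0.17912977] [-0.40653424  2.46222923 10.3251246 ]
```

View pics/sc10.png

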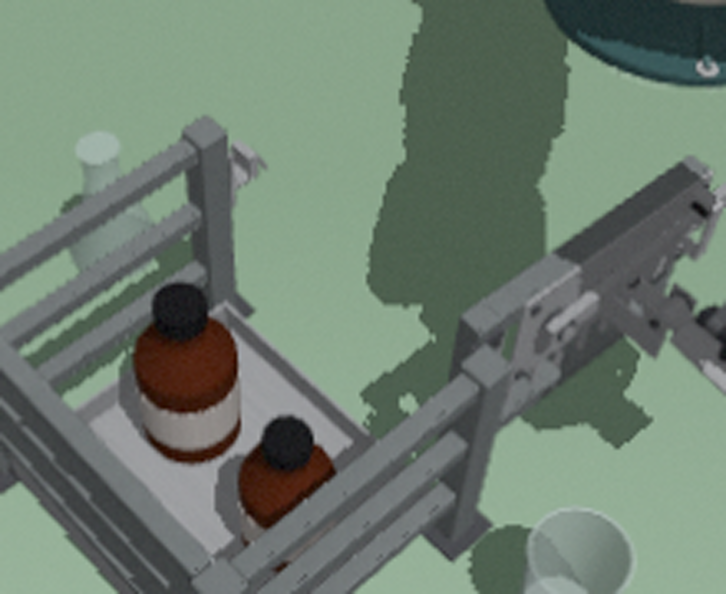

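>>> drive_tool(series=[[0,0,-0.1,0,0,0],[0,0,-0.3,0,0,0],[0,0,-0.6,0,0,0],[0,0,-1.0,0,0,0],[0,0,-1.5,0,0,0],[0,0,-2.1,0,0,0],[0,0,-2.8,0,0,0],[0,0,-3.8,0,0,0],[0,0,-5,0,0,0],[0,0,-6.5,0,0,0],[0,0,-8,0,0,0],[0,0,-9.5,0,0,0],[0,0,-11,0,0,0],[0,0,-12,0,0,0],[0,0,-12,0,0,0]])

```text
clock: 22.22
eef_pos: [0.4837, 0.3151, 0.299]
eef_rot: [[0.136, 0.991, 0.001], [0.991, -0.136, 0.001], [0.001, 0.001, -1.0]]
force: [-0.3, -0.1, -0.4]
grip_width: -0.0001
```

```bash
python3 - <<'E'
from h import *
o=env.get_obs();print(o['qpos'],o['eef_pos'],o['force'])
for n in ('scene','side','wrist'):
    a=env.get_image(n)[:,:,::-1]; cv2.imwrite(f"pics/{n}11.png",a)
s=cv2.imread('pics/scene11.png')[120:300,220:440];d=cv2.imread('pics/side11.png')[100:280,130:350]
cv2.imwrite("pics/m11.png",cv2.resize(s,None,fx=3.3,fy=3.3,interpolation=cv2.INTER_CUBIC))
cv2.imwrite("pics/n11.png",cv2.resize(d,None,fx=3.3,fy=3.3,interpolation=cv2.INTER_CUBIC))
E
```

```text
[2.49929987e+01 1.99025513e+01 1.13993944e+01 8.14307262e+01
 1.86986725e-03 1.22785435e+02] [0.48372064 0.31508935 0.29904641] [-0.28002559 -0.07191841 -0.37804707]
```

View pics/m11.png

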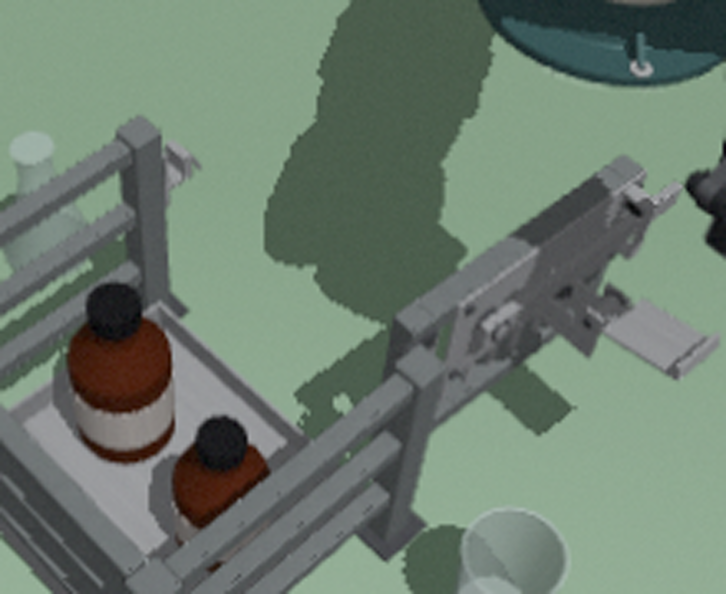

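View pics/n11.png

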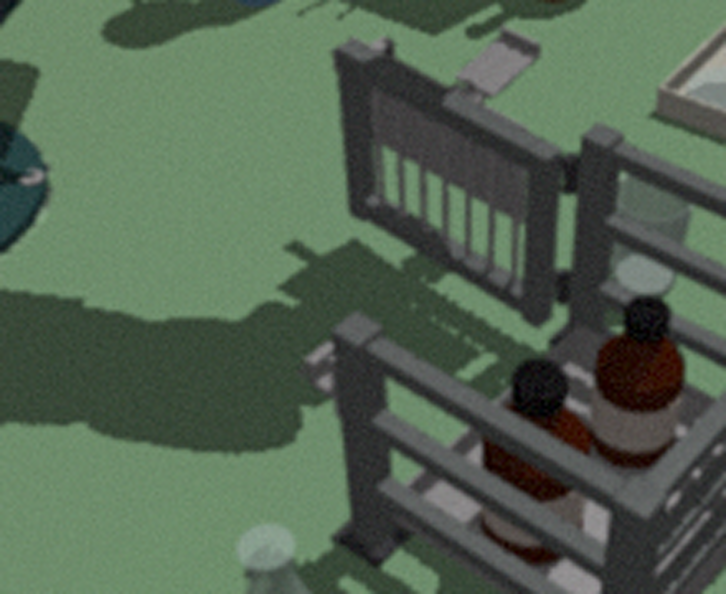

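View pics/wrist11.png

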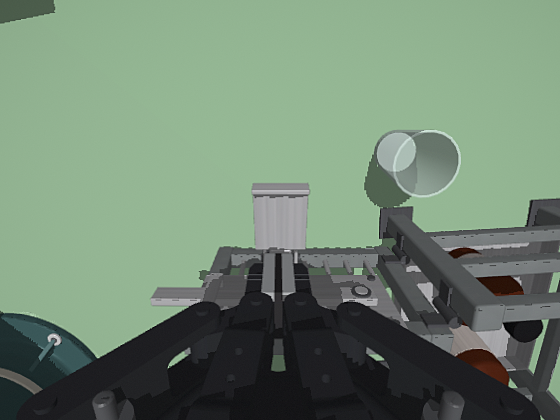

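```bash
python3 - <<'E'
from h import *
D=lambda p:(p[0]/3.3+130-.35,p[1]/3.3+100-.35)
S=lambda p:(p[0]/3.3+220-.35,p[1]/3.3+120-.35)
for n,f,a,b in (('side',D,(342,55),(540,162)),('scene',S,(628,160),(401,316))):
    A=onz(n,f(a),.205);B=onz(n,f(b),.205);d=(A-B)[:2]
    # closed: -v direction = angle -90-4.4 ; cw
    th=np.radians(-94.4)-np.arctan2(d[1],d[0]); print(n,A,B,th%(2*np.pi))
c=env.get_calibration('wrist')
A=onz('wrist',(254,194),.191,c);B=onz('wrist',(309,194),.191,c);d=(A-B)[:2]
print(A,B,(np.radians(-94.4)-np.arctan2(d[1],d[0]))%(2*np.pi))
im=cv2.imread('pics/wrist11.png')
x=cv2.imread('pics/wrist1.png')
cv2.imwrite('pics/cmp.png',np.vstack([cv2.resize(q,None,fx=2.6,fy=2.6) for q in (x[215:320,140:400],im[215:320,140:400])]))
E
```

```text
side [0.40093694 0.19663382 0.205     ] [0.61052206 0.16683813 0.205     ] 1.6352206539265648
scene [0.39402059 0.2109263  0.205     ] [0.61200406 0.17889355 0.205     ] 1.6399079387563376
[0.46812388 0.33233927 0.191     ] [0.50878587 0.32677707 0.191     ] 1.6299494301014024
```

View pics/cmp.png

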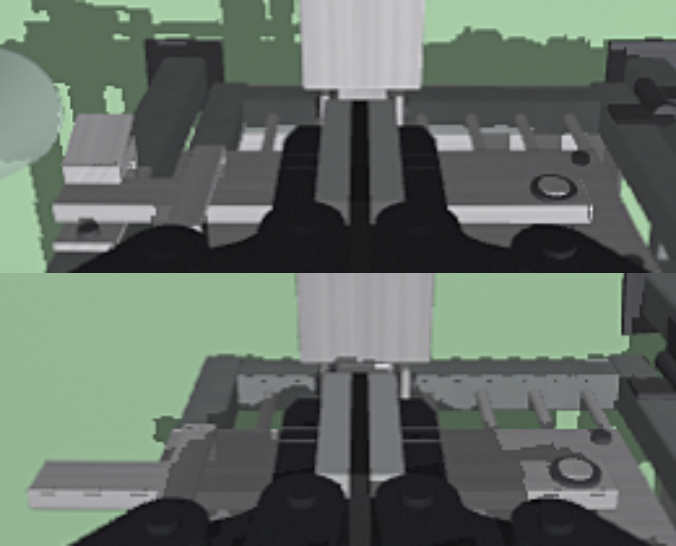

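```bash
python3 -c "
from cell import env
o=env.get_obs();print(o['clock'],o['force'],abs(o['joint_velocities']).max());print(env.sign_off())"
```

```text
22.375 [ 0.23488884 -0.2804755  -0.07494326] 0.12521305219619566
the job is handed in; nothing more can be done
None
```

The gate is open to about 1.63 rad and standing still, with the lever let go and the bar dropped. I handed the job in at 22.4 s, and it reported no verdict.

- **Latch:** I pressed the thumb lever with the closed fingers in small steps until the force rose from about 5 N to 12 N vertical (about 14 N in total). I took that as the buffer, and the side picture showed the bar's nose lifted.
- **Gate:** I kept the lever down while drawing the gate out, then swung it along the hinge arc at about 0.4 rad/s or less, by the commanded rows. The arm then lifted straight off.
- **Last checks:** All three views put the gate between 1.63 and 1.64 rad. The lever was back up, the bar looked level, and the tool, 12 cm above, read about zero force. The bottles, flask and beaker looked unmoved in the pictures; I did not measure them.
- **Disagreements:** The first two-view fix of the post tops came out 5 to 11 mm low. For the pad and hinge positions I therefore relied on the wrist view with the given heights. During the draw there was a sideways force of a few newtons on the fingers, which I put down to friction or a small error in the hinge estimate.

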